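Unlock and lift the gauge spindle through the guard windows

TASK

The part under the height gauge is about to be changed. Reach down through the guard's windows with shut fingers, without touching the guard or the gauge stand: first press the ball-ended lever fully down to unlock the spindle (it stays down), then press the paddle-ended lever fully down to raise the spindle and finish while still holding it down. Only press the levers, never pull them up, and leave the part, pin gauge, ring and tray where they are.

Things in the scene. Friction and masses are not known exactly. Their poses are not given: they have to be found in the camera images.
- station: Fixed white height-gauge stand; do not touch. Origin on the table under the guard's middle, x away from the robot, y left, z up (mm below). Base plate 210 (x) x 480 (y, -340 to +140) x 25 high. Gauge at the -y end: column 34 across, 325 high, at (65, -260); head and bracket at (-30, -260) up to z = 313, over a stage with its top at z = 45.
- guard: Fixed guard, frame and origin as the station; do not touch. Box 176 (x) x 250 (y) mm, closed clear sides, topped by a grey panel 3 mm thick sloping 10 degrees (z = 129 mm at the -x edge, 144 in the middle, 159 at the +x edge). Two windows side by side in it, 26 mm of metal between them; under each lies one lever's end.
- window_left (a point): Centre of the window at +y (station x = -12, y = +55, z = 142 mm). The opening is 84 mm along y and 84 mm along the slope (x from -53 to +30 mm in the station's frame).
- window_right (a point): Centre of the window at -y (station x = -12, y = -55, z = 142 mm), same size.
- lift_unit: Dark steel post and hinge of the paddle-ended lever, with that lever. Origin: centre of its underside on the base plate (z = 25 mm), below the hinge, which is 87 mm above it. Under the panel at station x = 60, y = +55 or -55 mm (either window; changes places with lock_unit), within 4 mm, same yaw as the station; its lever points to -x.
- lock_unit: Dark steel post and hinge of the ball-ended lever, together with that lever, as lift_unit but the hinge is 76 mm above its origin; under the other window.
- lift_lever (a joint): Paddle-ended lever, rad: 0 at rest (rising 10 degrees from its hinge towards the robot), 0.35 at the stop, fully down. The paddle is 75 mm from the hinge and goes down about 26 mm. A spring returns it; full travel takes about 5.6 N at the paddle. It can be forced up to -0.15, which is harmful. It raises the gauge spindle by 0.06 m per rad.
- lift_pad (a point): Middle of the paddle's top face; moves with the lever. Dark steel paddle, 30 mm along the lever x 36 mm across x 6 mm thick. At rest about 128 mm above the table, 14 mm below the window; about 102 mm when fully down.
- lock_lever (a joint): Ball-ended lever, rad: starts between 0 and 0.08 (raised), 0.35 at the stop, fully down. Stiff hinge: takes about 3.5 N at the ball and stays where it is left. It can be forced up to -0.15, which is harmful.
- lock_ball (a point): Centre of the dark steel ball, 26 mm across, 75 mm from the hinge; moves with the lever. At start its centre is about 108 to 114 mm above the table, about 88 mm when fully down (its top is 13 mm higher).
- spindle_tip (a point): Lower tip of the thin gauge spindle (8 mm across), 62 mm above the table at rest, just over the part; rises about 21 mm when the paddle-ended lever is fully down.
- part: Loose steel workpiece 36 x 24 x 10 mm with a round boss (16 mm across, 5 mm high), on the gauge's stage. Origin: centre of its underside. Leave alone.
- pin_gauge: Loose upright steel pin, 14 mm across, 60 mm high, on the base plate between guard and gauge. Origin: centre of its underside. Leave alone.
- setting_ring: Loose dark steel ring, 60 mm outside, 36 mm inside, 18 mm high, on the table to the left of the base plate. Origin: centre of its underside. Leave alone.
- tray: Loose black plastic tray 160 x 120 x 35 mm, on the table left of the ring. Origin: centre of its underside. Leave alone.

How it is judged:
By the outcome, as a careful person would: the job done as asked, in the order asked, and still so for the second after the job is handed in, while the arm keeps its last pose, push and grip.
It also fails if it takes over 45 s, if anything falls off the work surface, if the arm or the gripper's body presses on something with over 40 N, if the wrist force passes 120 N, or if a joint passes its speed limit or range.

ROBOT

A 6-joint arm with a two-finger parallel gripper is mounted at the origin on the work surface. World frame = base frame: x ahead of the robot, y to its left, z up, the work surface at z = 0. Lengths are in m, angles in rad, forces in N, time in s.
With the tool pointing down it reaches from about 0.35 to 0.975 m from the base axis. Payload 4.9 kg.
Tool frame: the origin (TCP) lies at the very end of the fingers, on their centre line; the grasp point (between the pads) lies 19 mm behind it (grasp_offset is the distance from the TCP to the grasp point, in m); x points along the fingers, y is the direction in which the jaws open and shut, and the axes are right-handed (so a half turn about x gives the same grasp; the last joint's range is limited). The gripper opens to 85 mm and grips with 20 to 120 N. Pads are 22 mm wide; open, the fingers measure 114 mm over their backs; the gripper's body (76 mm by 85 mm) begins 54 mm behind the grasp point. The pads swing forward as they close: fully open they stand 13 mm farther back than shut.
Start: joints at [1.196, 0.053, 1.613, -0, 1.476, -0.119], TCP at [0.158, 0.605, 0.231] pointing down, gripper open.
Joint ranges: [-3.01, 3.01], [-1.01, 2.22], [0.06, 2.58], [-1.02, 4.17], [0.09, 2.62], [-3.14, 3.14]. Speed limits (rad/s): [2.57, 2.57, 3.14, 3.14, 3.14, 3.14].

INTERFACE

Orientations are given as a rotation vector (axis times angle).
In Python, from station import get_obs, get_image, camera_model, finish_job, grasp_offset gives the robot as it stands.
- The arm moves only by the shell command python3 -m crank 'ROWS' [OPENING] [FORCE]. ROWS is JSON, a list that holds one entry, the list of rows, each a list of 4 numbers: the shift along the world's x, y, z in m, then the turn about the world's z in degrees. In form: [[[dx, dy, dz, turn], ...]]. A call has 1 to 5 rows; each row is the pose to reach, as a shift and turn from the pose commanded when the call began; what a row does not reach only later rows make up. A row lasts 1/12 s, in which the tool goes at most 41.7 mm and 7.16 degrees, less where a joint would pass 70% of its speed; a pose out of reach is approached as far as the arm can. A call with a gripper value outside its range is refused whole. OPENING is the opening, from 0 (shut) to 1 (fully open), set as the call begins (- or left out, the last holds). The fingers move at their own pace and stop on an object; FORCE is the grip in N (left out, the last holds). Time passes only in rows, so rows that repeat a pose let the fingers close. It gives the time, the measured TCP pose, the force and the opening at its end, in the units of the state.
- get_obs(): the state, without advancing time (a new reading comes with each control period).
- get_image(name): name is "scene" or "side" or "wrist"; returns (picture, depth): 400x640x3 uint8, red, green, blue; 400x640 float32, m along the optical axis (not along the pixel's ray), 0 where there is no reading.
- camera_model(name): a dict with "fx", "fy", "cx", "cy" (pixels), "xyz" and "attitude" of the camera in the world. Camera axes: x right, y down, z forward; pixel columns grow to the right and rows downward; lengths in m; the calibration is good to about 2 mm. A picture is of the moment at which its call begins: read the wrist's pose just before it. camera_model takes no time and is no camera call; for the wrist camera it gives the pose at the moment of the call.
- finish_job(): hands the job in, once; it reports no verdict.
The state is a dict: "t": time; "q": joint angles; "dq": joint speeds; "effort": joint torques, N m; "tool_pos": TCP position; "tool_rot": TCP orientation; "contact_force": force on the tool from outside, world axes, zero at the start; "wrist_torque": the same for the moment, N m; "opening": finger opening in m.
Only numpy, scipy, OpenCV 4.12 (cv2) and the standard library are available. Lean on these libraries where they do the work, as an engineer would, in place of code of your own. Each camera call takes 0.05 s, during which the arm holds its last target.

## Working session

There is one attempt and no reset: what is moved stays moved. The work goes in short steps, Python scripts to look and compute and a shell command to move; the robot and the scene stay as the last step left them, time stands still between calls to the robot, and variables do not carry over. Pictures are saved under pics/ and viewed, and the job is handed in when it is done.

```bash
mkdir -p pics; ls
cat > h.py <<'E'
import numpy as np,cv2
from station import get_obs,get_image,camera_model
def snap(n,f):
    m=camera_model(n);im,d=get_image(n)
    cv2.imwrite(f'pics/{f}.png',im[:,:,::-1]);np.savez(f'pics/{f}.npz',im=im,d=d);return m,im,d
E
python3 - <<'E'
from h import *
import pickle
o=get_obs();print({k:np.round(v,3) for k,v in o.items()})
for n in("scene","side"):
    m,im,d=snap(n,n+'0');print(n,m);pickle.dump(m,open(f'pics/{n}.pkl','wb'))
E
```

```text
pics
{'t': np.float64(0.0), 'q': array([ 1.196,  0.053,  1.614, -0.   ,  1.476, -0.119]), 'dq': array([-0.001, -0.   , -0.001,  0.001, -0.001,  0.001]), 'effort': array([-1.0000e-03, -3.9368e+01, -3.7018e+01, -0.0000e+00,  7.0000e-03,
        0.0000e+00]), 'tool_pos': array([0.158, 0.604, 0.23 ]), 'tool_rot': array([ 0.199,  1.562, -0.202]), 'contact_force': array([ 0.264,  0.495, -0.321]), 'wrist_torque': array([-0.027,  0.019,  0.05 ]), 'opening': np.float64(0.086)}
scene {'fx': 426.30327980980195, 'fy': 426.30327980980195, 'cx': 318.9133797715679, 'cy': 191.1437408909555, 'xyz': array([1.26943779, 0.32266194, 0.99139149]), 'attitude': array([-1.57147076, -2.09817511,  0.76009894])}
side {'fx': 445.4927941400555, 'fy': 445.4927941400555, 'cx': 319.689993644721, 'cy': 189.8611714871329, 'xyz': array([-0.03600803, -0.58762463,  0.64094849]), 'attitude': array([-1.96250749,  0.76608741, -0.42820578])}
```

View pics/scene0.png

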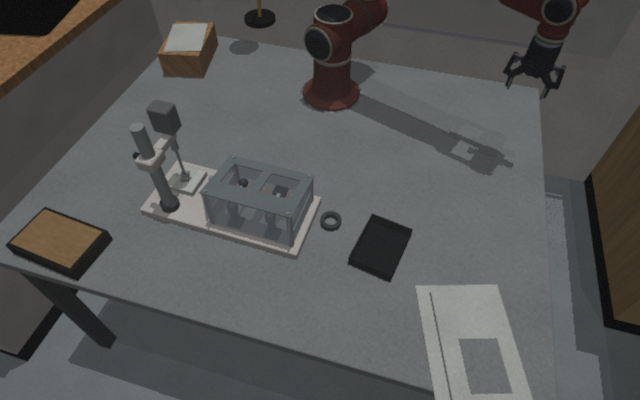

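View pics/side0.png

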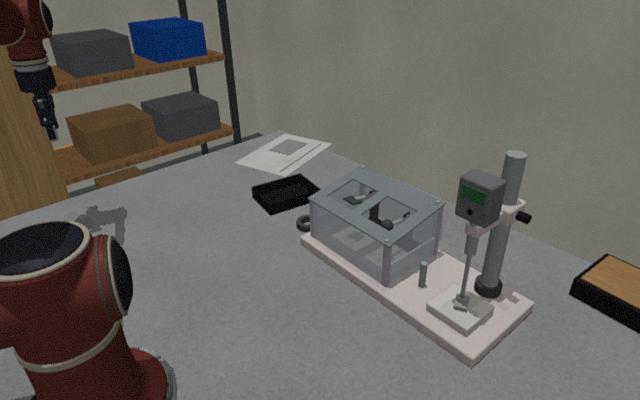

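The side view shows the guard at about (375,220), with the ball lever apparently in the -y window at (388,225) and the paddle in the +y window at (360,197). I'll zoom in and fit the panel.

```bash
cat >> h.py <<'E'
import pickle
from scipy.spatial.transform import Rotation as R
def cloud(m,d):
    v,u=np.mgrid[:d.shape[0],:d.shape[1]]
    p=np.stack([(u-m['cx'])/m['fx']*d,(v-m['cy'])/m['fy']*d,d],-1)
    return p@R.from_rotvec(m['attitude']).as_matrix().T+m['xyz']
def proj(m,P):
    p=(np.atleast_2d(P)-m['xyz'])@R.from_rotvec(m['attitude']).as_matrix()
    return np.c_[m['fx']*p[:,0]/p[:,2]+m['cx'],m['fy']*p[:,1]/p[:,2]+m['cy']]
def load(n,f):
    z=np.load(f'pics/{f}.npz');return pickle.load(open(f'pics/{n}.pkl','rb')),z['im'],z['d']
E
python3 - <<'E'
from h import *
for n,(u0,u1,v0,v1) in dict(scene=(130,340,90,260),side=(290,540,140,370)).items():
    m,im,d=load(n,n+'0');P=cloud(m,d)
    c=im[v0:v1,u0:u1,::-1];cv2.imwrite(f'pics/{n}_z.png',cv2.resize(c,None,fx=2.5,fy=2.5,interpolation=cv2.INTER_CUBIC))
    sub=P[v0:v1,u0:u1].reshape(-1,3);ok=d[v0:v1,u0:u1].reshape(-1)>0
    sub=sub[ok]
    print(n,'table z',np.median(sub[np.abs(sub[:,2])<.012,2]))
    b=sub[np.abs(sub[:,2]-.025)<.007];
    t=sub[(sub[:,2]>.122)&(sub[:,2]<.165)]
    print(len(b),len(t),t.min(0),t.max(0))
    print('base rect',cv2.minAreaRect((b[:,:2]*1000).astype(np.float32)))
    print('panel rect',cv2.minAreaRect((t[:,:2]*1000).astype(np.float32)))
    A=np.c_[t[:,:2],np.ones(len(t))]
    s=np.ones(len(t),bool)
    for _ in range(10):
        x=np.linalg.lstsq(A[s],t[s,2],rcond=None)[0];r=t[:,2]-A@x;s=np.abs(r)<.004
    print('plane',x,'slope deg',np.degrees(np.arctan(np.hypot(*x[:2]))),'dir',np.degrees(np.arctan2(x[1],x[0])),s.sum())
E
```

```text
scene table z 0.0005049200838289636
3445 4086 [ 0.52064789 -0.30900977  0.12200376] [0.70899334 0.09220081 0.1649142 ]
base rect ((377.1309509277344, -88.09750366210938), (556.9464111328125, 683.1914672851562), 87.57866668701172)
panel rect ((611.665283203125, -108.12200927734375), (396.3353576660156, 180.40745544433594), 87.8475570678711)
plane [ 0.17732775 -0.00723625  0.03701063] slope deg 10.063799171211096 dir -2.3367839044490615 3034
side table z 9.011026605987293e-05
7565 5134 [ 0.51880787 -0.31345808  0.12201659] [0.70359716 0.09601668 0.16494808]
base rect ((611.8300170898438, -7.012176513671875), (735.9166259765625, 214.4864959716797), 87.86319732666016)
panel rect ((609.4898681640625, -109.00907897949219), (404.916015625, 178.4960174560547), 88.07917785644531)
plane [ 0.17625253 -0.00635271  0.03748231] slope deg 10.002222645138682 dir -2.0642319890824923 4157
```

Run:
```python
from h import *
for n,(u0,u1,v0,v1) in dict(scene=(130,340,90,260),side=(290,540,140,370)).items():
    m,im,d=load(n,n+'0');P=cloud(m,d)
    sub=P[v0:v1,u0:u1].reshape(-1,3);sub=sub[d[v0:v1,u0:u1].reshape(-1)>0]
    t=sub[(np.abs(sub[:,2]-.0373-.1768*sub[:,0]+.0068*sub[:,1])<.004)&(sub[:,1]>-.18)&(sub[:,0]>.5)&(sub[:,0]<.72)]
    print(n,'panel',cv2.minAreaRect((t[:,:2]*1000).astype(np.float32)))
    b=sub[(np.abs(sub[:,2]-.025)<.004)&(sub[:,0]>.48)&(sub[:,0]<.75)]
    print('base',cv2.minAreaRect((b[:,:2]*1000).astype(np.float32)))
    # window edges in a -2.2deg frame
    th=np.radians(-2.2);Rz=np.array([[np.cos(th),-np.sin(th)],[np.sin(th),np.cos(th)]])
    q=t[:,:2]@Rz  # rotated coords
    e=lambda a:np.round(1000*np.percentile(a,[.5,99.5]),1)
    ex,ey=e(q[:,0]),e(q[:,1]);c=np.array([ex.mean(),ey.mean()])/1000
    print('ext',ex,ey,'center',Rz@c, 'z at c',.0373+.1768*(Rz@c)[0]-.0068*(Rz@c)[1])
    l=q-c
    hy=np.histogram(l[np.abs(l[:,0]+.012)<.03,1]*1000,np.arange(-130,131,5));print(hy[0])
    # dark objs inside windows
    w=sub[(sub[:,2]>.085)]; wl=w[:,:2]@Rz-c
    s=(np.abs(wl[:,0]+.012)<.06)&(np.abs(wl[:,1])<.12)&(w[:,2]<.0373+.1768*w[:,0]-.0068*w[:,1]-.006)
    for sg in(1,-1):
        k=s&(wl[:,1]*sg>0);L=np.c_[wl[k],w[k,2]]*1000
        print(sg,k.sum(),np.round(np.percentile(L,[2,25,50,75,98],axis=0),0).tolist())
```

```text
scene panel ((612.81982421875, -35.90025329589844), (251.9461212158203, 177.33091735839844), 87.79576110839844)
base ((612.1401977539062, -100.3724365234375), (551.1322021484375, 211.96542358398438), 87.72124481201172)
ext [527.2 701.3] [-136.1  112.7] center [ 0.61334811 -0.03527109] z at c 0.1459797890754848
[ 5 25 26 26 28 28 20  0  0  0  0  0  0  0  0  0  0  0  0  0  0  0  0 23
 24 29 30 28 21  0  0  0  0  0  0  0  0  0  0  0  0  0  0  0  0 23 30 29
 29 31 33  0]
1 304 [[-68.0, 40.0, 87.0], [-21.0, 57.0, 105.0], [-7.0, 118.0, 123.0], [6.0, 119.0, 128.0], [45.0, 120.0, 132.0]]
-1 144 [[-70.0, -119.0, 86.0], [-38.0, -117.0, 97.0], [-16.0, -67.0, 110.0], [-9.0, -52.0, 121.0], [-1.0, -44.0, 127.0]]
side panel ((611.589111328125, -33.55793762207031), (253.22752380371094, 178.1949005126953), 87.81714630126953)
base ((609.9346923828125, -7.836761474609375), (733.7673950195312, 212.56314086914062), 88.04248809814453)
ext [524.6 698. ] [-135.3  114.4] center [ 0.61044827 -0.03390877] z at c 0.14545783342037025
[ 7 67 46 55 43 54 29  0  0  0  0  0  0  0  0  0  0  0  0  0  0  0  0 46
 42 36 36 41 27  1  0  0  0  0  0  0  0  0  0  0  0  0  0  0  0 33 35 31
 32 29 22 10]
1 429 [[-25.0, 38.0, 91.0], [-9.0, 56.0, 107.0], [8.0, 116.0, 119.0], [28.0, 117.0, 126.0], [46.0, 119.0, 130.0]]
-1 751 [[-65.0, -120.0, 86.0], [-29.0, -119.0, 100.0], [-11.0, -119.0, 112.0], [19.0, -118.0, 121.0], [46.0, -53.0, 136.0]]
```

View pics/side_z.png

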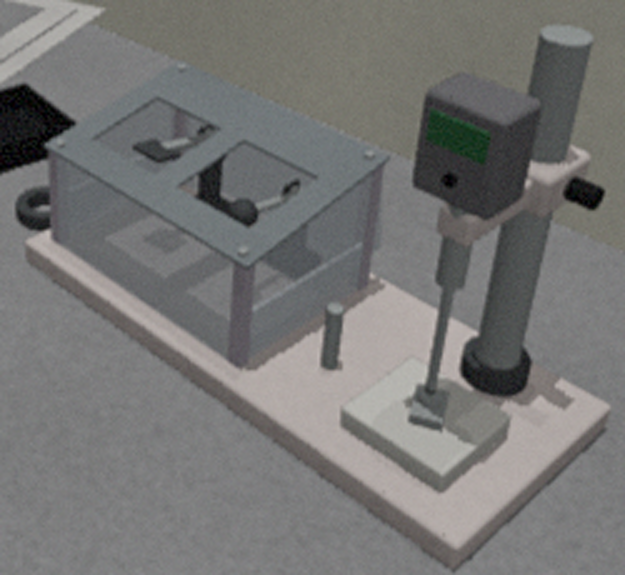

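View pics/scene_z.png

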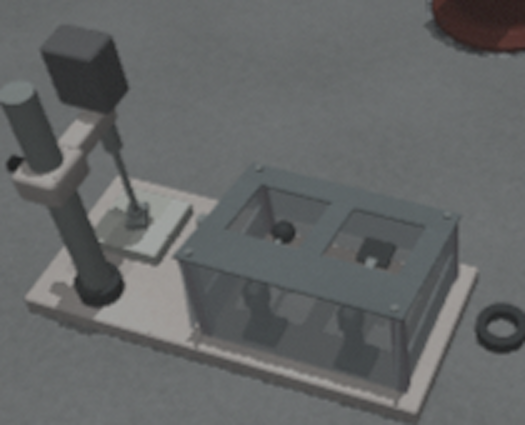

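Ball lever is in the right (-y) window and the paddle in the left. Station centre is about (0.612, -0.035) and yaw about -2.2°. I'll shut the fingers and go over for a wrist look.

```bash
python3 - <<'E'
from h import *
o=get_obs();M=R.from_rotvec(o['tool_rot']).as_matrix();print(M.round(3));print('yaw of tool y',np.degrees(np.arctan2(M[1,1],M[0,1])))
m=camera_model('wrist');print(m['xyz']-o['tool_pos'],R.from_rotvec(m['attitude']).as_matrix().round(2))
E
python3 -m crank '[[[0,0,0.01,0],[0.02,-0.02,0.03,0],[0.04,-0.045,0.05,0],[0.06,-0.075,0.06,0],[0.08,-0.105,0.07,0]]]' 0
```

```text
[[-0.001  0.253  0.967]
 [-0.002  0.967 -0.253]
 [-1.    -0.002 -0.   ]]
yaw of tool y 75.34445298729224
[-0.07620291  0.02063931  0.14260885] [[ 0.25  0.92  0.3 ]
 [ 0.97 -0.24 -0.08]
 [-0.    0.31 -0.95]]
t: 0.52
tool_pos: [0.2388, 0.4989, 0.3033]
tool_rot: [0.201, 1.561, -0.199]
contact_force: [0.3, -0.6, 0.4]
opening: 0.0257
```

```bash
C='python3 -m crank'
python3 -m crank '[[[0.0175,-0.0267,0,1.2],[0.035,-0.0534,0,2.5],[0.0525,-0.08,0,3.7],[0.07,-0.107,0,5],[0.0875,-0.133,0,6.2]]]' 0
python3 -m crank '[[[0.0175,-0.0267,0,1.2],[0.035,-0.0534,0,2.5],[0.0525,-0.08,0,3.7],[0.07,-0.107,0,5],[0.0875,-0.133,0,6.3]]]' 0
python3 -m crank '[[[0.0175,-0.0267,0,0],[0.035,-0.0534,0,0],[0.0525,-0.08,0,0],[0.07,-0.107,0,0],[0.0875,-0.133,0,0]]]' 0
python3 -m crank '[[[0.0175,-0.0267,0,0],[0.035,-0.0534,0,0],[0.0525,-0.08,0,0],[0.07,-0.107,0,0],[0.0875,-0.133,0,0]]]' 0
python3 - <<'E'
from h import *
o=get_obs();print(o['tool_pos'],o['contact_force'])
m,im,d=snap('wrist','wrist0');pickle.dump(m,open('pics/wrist.pkl','wb'))
E
```

```text
t: 0.93
tool_pos: [0.3261, 0.3652, 0.3021]
tool_rot: [0.115, 1.567, -0.114]
contact_force: [0.8, 0.3, 0.1]
opening: -0.0001
t: 1.35
tool_pos: [0.4137, 0.2321, 0.3021]
tool_rot: [0.029, 1.57, -0.028]
contact_force: [0.3, 0.9, 0.2]
opening: -0.0002
t: 1.77
tool_pos: [0.5013, 0.0991, 0.3021]
tool_rot: [0.03, 1.57, -0.03]
contact_force: [0.9, 0.5, 0.2]
opening: 0.0
t: 2.18
tool_pos: [0.5888, -0.034, 0.302]
tool_rot: [0.03, 1.57, -0.03]
contact_force: [0.4, 0.8, -0.6]
opening: 0.0
[ 0.58878715 -0.03397437  0.30195953] [ 0.38488604  0.80250193 -0.5544176 ]
```

View pics/wrist0.png

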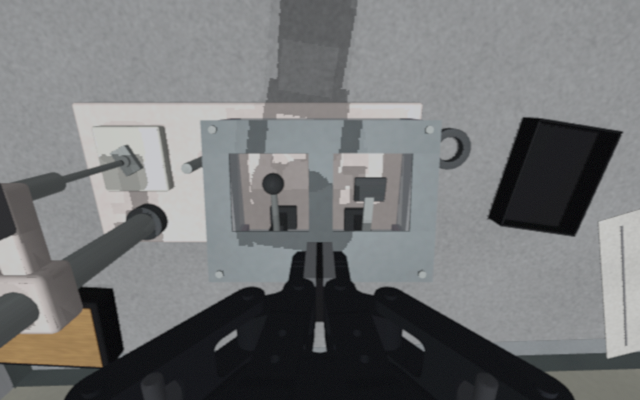

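The wrist view shows the ball at (273,183) in the -y window, the paddle at (370,188) in the +y window, and the shut gripper's linkage below. I'll measure both targets, the panel, and the gripper envelope from depth.

Run:
```python
from h import *
m,im,d=load('wrist','wrist0');P=cloud(m,d)
T=np.array([.5888,-.034,.302])
def reg(n,u0,u1,v0,v1,zl,zh):
    q=P[v0:v1,u0:u1].reshape(-1,3);q=q[(q[:,2]>zl)&(q[:,2]<zh)]
    print(n,len(q),'med',np.median(q,0).round(4),'min',np.percentile(q,2,axis=0).round(4),'max',np.percentile(q,98,axis=0).round(4))
reg('ball',258,290,168,200,.09,.135); reg('paddle',350,392,172,206,.11,.14)
t=P[110:285,195:445].reshape(-1,3);t=t[np.abs(t[:,2]-.0373-.1768*t[:,0]+.0068*t[:,1])<.005]
r=cv2.minAreaRect((t[:,:2]*1000).astype(np.float32));print('panel',r)
for n,(v0,v1,u0,u1) in dict(L=(156,228,234,308),Rr=(156,228,334,408)).items(): pass
# gripper envelope
g=(P-T).reshape(-1,3);g=g[(d.reshape(-1)>0)&(g[:,2]>-.02)&(np.abs(g[:,1])<.15)&(np.abs(g[:,0])<.1)]
for z in np.arange(-.02,.13,.01):
    k=g[(g[:,2]>=z)&(g[:,2]<z+.01)]
    if len(k)>5: print(round(z,2),len(k),'x',k[:,0].min().round(3),k[:,0].max().round(3),'y',k[:,1].min().round(3),k[:,1].max().round(3))
# predicted window corners/base check
th=np.radians(-2.2);c=np.array([.612,-.0346])
for nm,p in dict(wl=(-12,55,142),wr=(-12,-55,142),ball=(-14,-55,111),pad=(-14,55,128)).items():
    x,y,z=np.array(p)/1000;w=np.r_[c+[x*np.cos(th)-y*np.sin(th),x*np.sin(th)+y*np.cos(th)],z];print(nm,w.round(4),proj(m,w).round(0))
```

```text
ball 430 med [ 0.5941 -0.0859  0.122 ] min [ 0.5834 -0.0974  0.1122] max [ 0.6134 -0.075   0.1267]
paddle 835 med [0.6029 0.023  0.1277] min [0.5886 0.0058 0.1244] max [0.6211 0.0403 0.1305]
panel ((611.9168701171875, -32.32017517089844), (250.74307250976562, 173.2655792236328), 87.8418197631836)
0.0 208 x -0.012 -0.006 y -0.012 0.014
0.01 545 x -0.012 -0.006 y -0.012 0.015
0.02 667 x -0.012 -0.005 y -0.013 0.015
0.03 818 x -0.013 0.011 y -0.012 0.015
0.04 1938 x -0.015 0.012 y -0.032 0.034
0.05 5960 x -0.016 0.012 y -0.04 0.042
0.06 5180 x -0.019 0.011 y -0.048 0.05
0.07 10022 x -0.019 0.011 y -0.056 0.058
0.08 12485 x -0.019 0.0 y -0.061 0.063
0.09 2777 x -0.022 -0.009 y -0.06 0.062
wl [0.6021 0.0208 0.142 ] [[370. 192.]]
wr [ 0.5979 -0.0891  0.142 ] [[267. 192.]]
ball [ 0.5959 -0.089   0.111 ] [[272. 183.]]
pad [0.6001 0.0209 0.128 ] [[368. 187.]]
```

Shut linkage is wide (half-width about 33 mm at 40 mm above the TCP, 42 mm at 50 mm). I'll check that envelope from the fixed cameras before choosing the jaw direction.

Run:
```python
from h import *
T=get_obs()['tool_pos']
for n in('side','scene'):
    m,im,d=snap(n,n+'1');P=cloud(m,d)
    u,v=proj(m,T+[0,0,.06])[0].astype(int);c=im[max(v-60,0):v+60,u-80:u+80,::-1]
    cv2.imwrite(f'pics/{n}1z.png',cv2.resize(c,None,fx=4,fy=4,interpolation=cv2.INTER_CUBIC))
    g=(P-T).reshape(-1,3);g=g[(d.reshape(-1)>0)&(g[:,2]>-.03)&(np.abs(g[:,1])<.12)&(np.abs(g[:,0])<.1)]
    print(n,u,v)
    for z in np.arange(-.02,.12,.01):
        k=g[(g[:,2]>=z)&(g[:,2]<z+.01)]
        if len(k)>2: print(round(z,2),len(k),'x',np.percentile(k[:,0],[1,99]).round(3),'y',np.percentile(k[:,1],[1,99]).round(3))
```

```text
side 372 107
0.0 46 x [-0.013  0.008] y [-0.013  0.011]
0.01 68 x [-0.013  0.003] y [-0.015  0.012]
0.02 73 x [-0.013  0.007] y [-0.015  0.013]
0.03 67 x [-0.013  0.005] y [-0.016  0.012]
0.04 100 x [-0.015  0.006] y [-0.032  0.031]
0.05 176 x [-0.015  0.008] y [-0.04   0.035]
0.06 202 x [-0.019  0.011] y [-0.048  0.046]
0.07 225 x [-0.02   0.011] y [-0.057  0.052]
0.08 270 x [-0.019  0.006] y [-0.062  0.057]
0.09 264 x [-0.021  0.006] y [-0.061  0.057]
0.1 232 x [-0.021  0.003] y [-0.045  0.039]
0.11 189 x [-0.015  0.005] y [-0.042  0.036]
scene 249 114
0.0 18 x [0.003 0.012] y [-0.012  0.011]
0.01 40 x [-0.006  0.011] y [-0.012  0.015]
0.02 44 x [-0.004  0.012] y [-0.012  0.015]
0.03 31 x [-0.003  0.013] y [-0.01   0.014]
0.04 56 x [-0.011  0.013] y [-0.033  0.028]
0.05 135 x [-0.011  0.015] y [-0.039  0.034]
0.06 96 x [-0.011  0.018] y [-0.041  0.045]
0.07 128 x [-0.006  0.019] y [-0.055  0.052]
0.08 165 x [-0.005  0.018] y [-0.059  0.062]
0.09 207 x [-0.011  0.02 ] y [-0.059  0.061]
0.1 162 x [-0.003  0.021] y [-0.046  0.047]
0.11 69 x [-0.005  0.013] y [-0.04   0.043]
```

View pics/side1z.png

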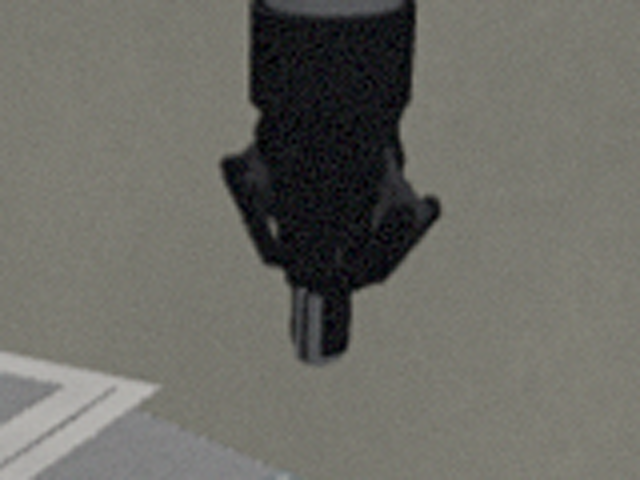

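Envelope agrees from three views. With jaws along station x (turn of -90°) and the TCP slightly toward -x, the linkage clears the sloping panel by about 8–10 mm. Now turning over the ball window.

```bash
python3 -m crank '[[[0,-0.004,0,-6],[0,-0.008,0,-12],[0,-0.012,0,-18],[0.001,-0.016,0,-24],[0.001,-0.02,0,-30]]]' 0
python3 -m crank '[[[0,-0.004,0,-6],[0,-0.008,0,-12],[0,-0.012,0,-18],[0.001,-0.016,0,-24],[0.001,-0.02,0,-30]]]' 0
python3 -m crank '[[[0,-0.004,0,-6],[0,-0.008,0,-12],[0,-0.012,0,-18],[0,-0.0133,0,-24],[0,-0.0133,0,-30]]]' 0
python3 -m crank '[[[0,0,-0.02,0],[0,0,-0.045,0],[0,0,-0.07,0],[0,0,-0.09,0],[0,0,-0.1,0]]]' 0
python3 - <<'E'
from h import *
o=get_obs();print(o['q'].round(2),o['tool_pos'],o['contact_force'])
M=R.from_rotvec(o['tool_rot']).as_matrix();print(np.degrees(np.arctan2(M[1,1],M[0,1])))
m,im,d=snap('wrist','wrist2');pickle.dump(m,open('pics/wrist2.pkl','wb'))
m,im,d=snap('side','side2')
c=im[80:330,300:540,::-1];cv2.imwrite('pics/side2z.png',cv2.resize(c,None,fx=2.4,fy=2.4))
E
```

```text
t: 2.75
tool_pos: [0.5887, -0.0513, 0.3019]
tool_rot: [0.443, 1.525, -0.442]
contact_force: [0.1, 0.2, 0.0]
opening: 0.0004
t: 3.17
tool_pos: [0.5897, -0.0712, 0.3019]
tool_rot: [0.847, 1.399, -0.847]
contact_force: [-0.1, 0.3, 0.2]
opening: -0.0
t: 3.58
tool_pos: [0.5897, -0.0846, 0.3019]
tool_rot: [1.24, 1.189, -1.24]
contact_force: [0.2, 0.2, -0.0]
opening: -0.0001
t: 4.0
tool_pos: [0.5883, -0.084, 0.1983]
tool_rot: [1.235, 1.196, -1.239]
contact_force: [-0.6, 0.0, -0.1]
opening: -0.0001
[-0.27  0.01  1.72  0.    1.42 -0.23] [ 0.58825494 -0.08401788  0.19830973] [-0.59412412  0.00306272 -0.14162928]
-2.08446233118784
```

View pics/wrist2.png

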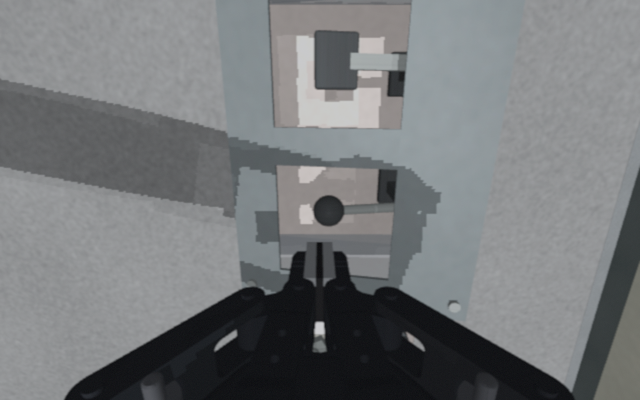

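View pics/side2z.png

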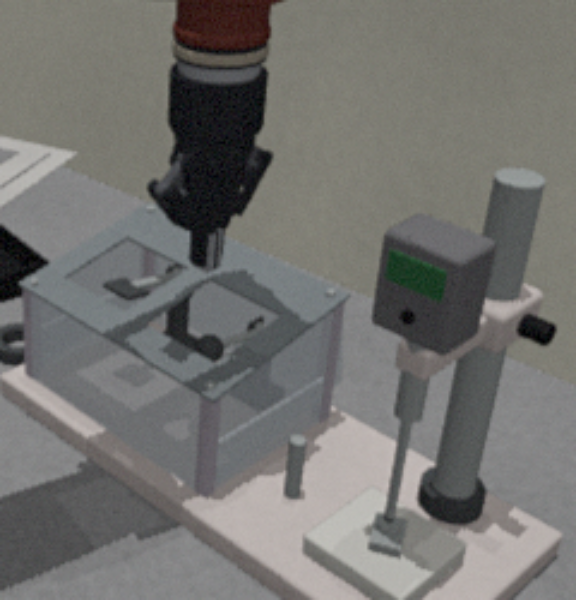

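The wrist view shows the ball at (328,210), fingertips at (320,260) above the -y window, and clear space around. I'll re-measure from this closer view.

Run:
```python
from h import *
o=get_obs();print(o['tool_pos'],o['dq'].round(3))
z=np.load('pics/wrist2.npz');im,d=z['im'],z['d'];m=pickle.load(open('pics/wrist2.pkl','rb'));P=cloud(m,d)
from scipy.optimize import least_squares
q=P[192:230,310:348].reshape(-1,3);q=q[(q[:,2]>.1)&(q[:,2]<.135)]
f=least_squares(lambda c:np.linalg.norm(q-c,axis=1)-.013,q.mean(0)-[0,0,.01],loss='soft_l1',f_scale=.001);print('ball ctr',f.x.round(4),len(q),'rms',np.sqrt(np.mean(f.fun**2)))
q=P[28:92,312:362].reshape(-1,3);q=q[(q[:,2]>.115)&(q[:,2]<.14)];print('paddle rect',cv2.minAreaRect((q[:,:2]*1000).astype(np.float32)),np.median(q,0))
g=cv2.cvtColor(im,cv2.COLOR_RGB2GRAY)
# window opening: non-panel pixels; project panel-level edges
pl=lambda p:p[...,2]-.0373-.1768*p[...,0]+.0068*p[...,1]
onp=np.abs(pl(P))<.006
for v in(20,110,185,200,225): 
    r=np.where(onp[v,225:520])[0]+225; gaps=np.where(np.diff(r)>15)[0]; print(v,[(P[v,r[i]].round(4).tolist(),P[v,r[i+1]].round(4).tolist()) for i in gaps])
for u in(290,300,380):
    r=np.where(onp[:300,u])[0]; gaps=np.where(np.diff(r)>15)[0]; print(u,[(P[r[i],u].round(4).tolist(),P[r[i+1],u].round(4).tolist()) for i in gaps], P[r[0],u],P[r[-1],u])
```

```text
[ 0.58859377 -0.0844031   0.19916173] [-0.007 -0.022 -0.056  0.001  0.01  -0.   ]
ball ctr [ 0.5958 -0.0877  0.1132] 807 rms 0.000553532053761703
paddle rect ((604.7368774414062, 23.073883056640625), (36.1341667175293, 32.18178176879883), 89.02764892578125) [0.60347888 0.02345446 0.12765465]
20 [([0.5623, 0.0464, 0.1339], [0.6444, 0.0394, 0.1501])]
110 [([0.5602, -0.0069, 0.1329], [0.6426, -0.0096, 0.1513])]
185 [([0.5582, -0.0593, 0.1338], [0.6412, -0.0584, 0.1479])]
200 [([0.5579, -0.0709, 0.1334], [0.6402, -0.0681, 0.151])]
225 [([0.557, -0.0913, 0.1326], [0.6396, -0.0864, 0.151])]
290 [] [ 0.57054729 -0.01836306  0.13558018] [ 0.56912601 -0.0439646   0.13840598]
300 [] [ 0.5775612  -0.01902709  0.13906934] [ 0.57616045 -0.04407935  0.13908632]
380 [([0.6299, -0.0461, 0.1487], [0.6325, -0.1312, 0.1471])] [ 0.62908021 -0.02074623  0.1494212 ] [ 0.63194795 -0.13654199  0.15084056]
```

Ball centre (0.5958, -0.0877, 0.113), window x 0.557–0.640 and y -0.130 to -0.045, all matching the given sizes. Adjust and descend to just above the ball.

```bash
python3 -m crank '[[[0.001,-0.0015,0,0],[0.0015,-0.003,0,0],[0.0015,-0.003,0,0],[0.0015,-0.003,0,0]]]' 0
python3 -m crank '[[[0,0,-0.01,0],[0,0,-0.025,0],[0,0,-0.045,0],[0,0,-0.06,0],[0,0,-0.065,0]]]' 0
python3 -m crank '[[[0,0,0,0],[0,0,0,0],[0,0,0,0]]]' 0
```

```text
t: 4.43
tool_pos: [0.5925, -0.089, 0.2031]
tool_rot: [1.238, 1.189, -1.235]
contact_force: [0.1, 0.0, -1.0]
opening: -0.0003
t: 4.85
tool_pos: [0.5897, -0.0882, 0.1327]
tool_rot: [1.236, 1.196, -1.24]
contact_force: [-0.2, 0.3, 0.5]
opening: -0.0002
t: 5.1
tool_pos: [0.5925, -0.0889, 0.1377]
tool_rot: [1.238, 1.189, -1.236]
contact_force: [0.2, 0.2, 0.8]
opening: -0.0
```

```bash
python3 -m crank '[[[-0.001,0,-0.003,0],[-0.002,0.001,-0.006,0],[-0.002,0.001,-0.010,0],[-0.002,0.001,-0.014,0],[-0.002,0.001,-0.018,0]]]' 0
python3 -m crank '[[[0,0,-0.003,0],[0,0,-0.006,0],[0,0,-0.009,0],[0,0,-0.011,0],[0,0,-0.012,0]]]' 0
python3 -m crank '[[[0,0,0,0],[0,0,0,0],[0,0,0,0]]]' 0
python3 - <<'E'
from h import *
m,im,d=snap('side','side3')
c=im[80:330,300:540,::-1];cv2.imwrite('pics/side3z.png',cv2.resize(c,None,fx=2.4,fy=2.4))
o=get_obs();print(o['tool_pos'],o['contact_force'])
E
```

```text
t: 5.52
tool_pos: [0.5892, -0.0877, 0.1184]
tool_rot: [1.236, 1.192, -1.238]
contact_force: [-4.2, 0.7, 3.5]
opening: -0.0004
t: 5.93
tool_pos: [0.5894, -0.0877, 0.1058]
tool_rot: [1.237, 1.192, -1.237]
contact_force: [-3.0, 0.3, 3.4]
opening: -0.0001
t: 6.18
tool_pos: [0.5899, -0.0876, 0.1061]
tool_rot: [1.237, 1.191, -1.236]
contact_force: [-0.0, -0.8, -0.3]
opening: 0.0002
[ 0.58988606 -0.08760186  0.10615732] [ 0.6821188  -0.28774328  0.53824344]
```

View pics/side3z.png

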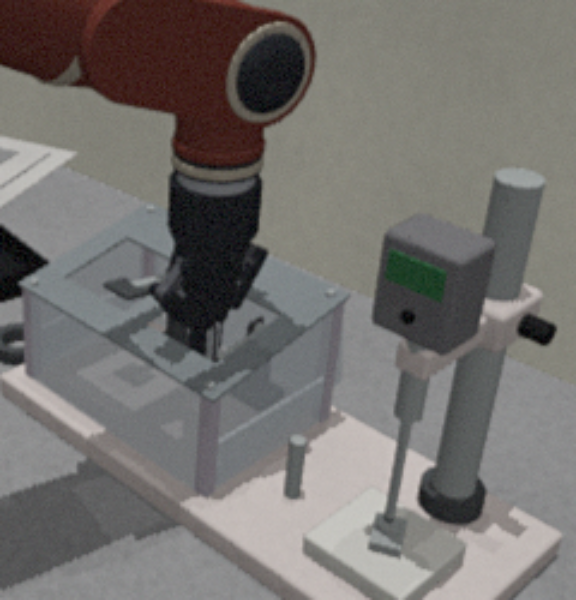

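Ball is moving with about 3.5 N, and the linkage is clear inside the window. Continue to the stop.

```bash
python3 -m crank '[[[0,0,-0.0015,0],[0,0,-0.003,0],[0,0,-0.0045,0],[0,0,-0.0045,0],[0,0,-0.0045,0]]]' 0
python3 -m crank '[[[0,0,-0.001,0],[0,0,-0.002,0],[0,0,-0.002,0]]]' 0
```

```text
t: 6.65
tool_pos: [0.5898, -0.0877, 0.1019]
tool_rot: [1.237, 1.191, -1.236]
contact_force: [0.5, 0.3, 2.3]
opening: -0.0002
t: 6.9
tool_pos: [0.59, -0.0877, 0.1005]
tool_rot: [1.237, 1.191, -1.236]
contact_force: [-1.8, 1.0, 6.3]
opening: 0.0004
```

```bash
python3 -m crank '[[[0,0,-0.001,0],[0,0,-0.002,0],[0,0,-0.002,0]]]' 0
python3 -m crank '[[[0,0,-0.001,0],[0,0,-0.0015,0],[0,0,-0.0015,0]]]' 0
```

```text
t: 7.15
tool_pos: [0.5902, -0.0877, 0.1002]
tool_rot: [1.237, 1.191, -1.236]
contact_force: [-4.8, 1.4, 11.2]
opening: -0.0005
t: 7.4
tool_pos: [0.5903, -0.0878, 0.0999]
tool_rot: [1.237, 1.191, -1.236]
contact_force: [-8.2, 1.8, 17.3]
opening: -0.0001
```

Stalled at 0.100 with force rising to 17 N: the lever is at its stop. Withdraw straight up, then over to the left window, and look.

```bash
python3 -m crank '[[[0,0,0.005,0],[0,0,0.02,0],[0,0,0.045,0],[0,0,0.075,0],[0,0,0.105,0]]]' 0
python3 -m crank '[[[0,0.002,0.005,0],[0,0.018,0.005,0],[0,0.04,0.005,0],[0.002,0.065,0.005,0],[0.004,0.09,0.005,0]]]' 0
python3 -m crank '[[[0.001,0.012,0,0],[0.002,0.019,0,0],[0.002,0.021,0,0],[0.002,0.021,0,0]]]' 0
python3 - <<'E'
from h import *
from scipy.optimize import least_squares
o=get_obs();print(o['tool_pos'],o['contact_force'])
m,im,d=snap('wrist','wrist4');P=cloud(m,d)
u,v=proj(m,[.595,-.0877,.09])[0];print('pred ball px',u,v)
for n in('side','scene'):
    ms,ims,ds=snap(n,n+'4');Q=cloud(ms,ds)
    u,v=proj(ms,[.594,-.0877,.095])[0].astype(int);q=Q[v-12:v+12,u-12:u+12].reshape(-1,3)
    q=q[(np.linalg.norm(q-[.594,-.0877,.095],axis=1)<.03)]
    if len(q)>10:
        f=least_squares(lambda c:np.linalg.norm(q-c,axis=1)-.013,[.594,-.0877,.09],loss='soft_l1',f_scale=.001);print(n,len(q),f.x.round(4),q[:,2].max())
    c=ims[max(v-60,0):v+60,u-80:u+80,::-1];cv2.imwrite(f'pics/{n}4z.png',cv2.resize(c,None,fx=4,fy=4))
E
```

```text
t: 7.82
tool_pos: [0.5886, -0.0874, 0.2007]
tool_rot: [1.236, 1.194, -1.239]
contact_force: [0.0, -0.2, -0.4]
opening: 0.0001
t: 8.23
tool_pos: [0.5931, 0.0031, 0.205]
tool_rot: [1.237, 1.192, -1.239]
contact_force: [0.8, -0.3, -1.0]
opening: 0.0001
t: 8.57
tool_pos: [0.5955, 0.0232, 0.2058]
tool_rot: [1.236, 1.191, -1.237]
contact_force: [0.3, -0.4, -0.5]
opening: -0.0001
[0.59554284 0.02315786 0.20583416] [ 0.30725816 -0.41669778 -0.45350297]
pred ball px 322.55572768840153 297.5007607897887
side 11 [ 0.61   -0.0882  0.1063] 0.10129714240814325
scene 28 [ 0.5963 -0.0908  0.0878] 0.10216658350058938
```

View pics/side4z.png

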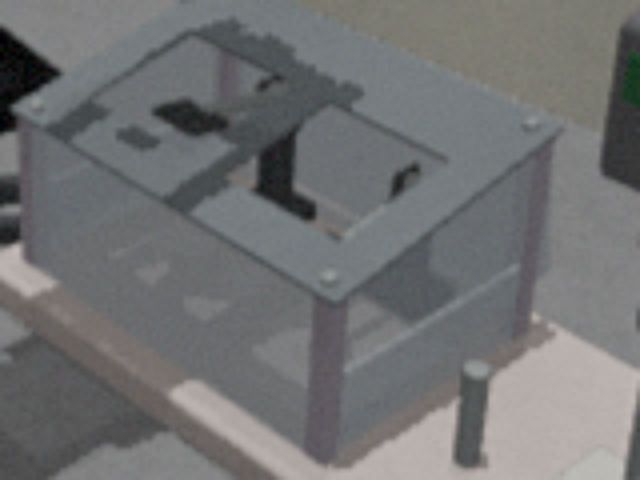

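View pics/wrist4.png

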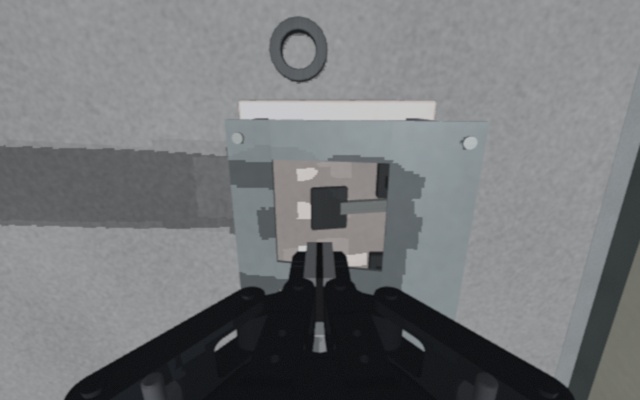

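Scene-camera fit puts the ball centre at 0.088, its fully-down height. The wrist view shows the fingers over the left window with the paddle at (328,207). Descend.

```bash
python3 -m crank '[[[0,0,-0.01,0],[0,0,-0.025,0],[0,0,-0.042,0],[0,0,-0.055,0],[0,0,-0.062,0]]]' 0
python3 -m crank '[[[0,0,-0.003,0],[0,0,-0.006,0],[0,0,-0.01,0],[0,0,-0.014,0],[0,0,-0.018,0]]]' 0
python3 -m crank '[[[0,0,-0.003,0],[0,0,-0.006,0],[0,0,-0.009,0],[0,0,-0.012,0],[0,0,-0.014,0]]]' 0
python3 -m crank '[[[0,0,-0.002,0],[0,0,-0.004,0],[0,0,-0.005,0],[0,0,-0.006,0],[0,0,-0.006,0]]]' 0
```

```text
t: 9.13
tool_pos: [0.5942, 0.0229, 0.1412]
tool_rot: [1.236, 1.194, -1.24]
contact_force: [0.5, 0.2, -0.4]
opening: -0.0003
t: 9.55
tool_pos: [0.5961, 0.0233, 0.1268]
tool_rot: [1.237, 1.19, -1.236]
contact_force: [-0.7, 0.5, 0.9]
opening: 0.0001
t: 9.97
tool_pos: [0.5956, 0.0234, 0.1122]
tool_rot: [1.237, 1.191, -1.237]
contact_force: [-0.9, 1.2, 3.1]
opening: -0.0001
t: 10.38
tool_pos: [0.5958, 0.0234, 0.1064]
tool_rot: [1.237, 1.191, -1.236]
contact_force: [-1.3, 0.6, 5.2]
opening: -0.0001
```

```bash
python3 -m crank '[[[0,0,-0.0015,0],[0,0,-0.003,0],[0,0,-0.004,0],[0,0,-0.004,0],[0,0,-0.004,0]]]' 0
python3 -m crank '[[[0,0,-0.001,0],[0,0,-0.002,0],[0,0,-0.002,0],[0,0,-0.002,0]]]' 0
```

```text
t: 10.8
tool_pos: [0.5961, 0.0233, 0.1027]
tool_rot: [1.237, 1.19, -1.236]
contact_force: [-0.6, 0.3, 5.5]
opening: 0.0
t: 11.13
tool_pos: [0.5963, 0.0233, 0.1015]
tool_rot: [1.238, 1.19, -1.236]
contact_force: [-2.3, 0.5, 8.1]
opening: -0.0002
```

```bash
python3 -m crank '[[[0,0,-0.001,0],[0,0,-0.002,0],[0,0,-0.002,0],[0,0,-0.002,0]]]' 0
python3 -m crank '[[[0,0,-0.001,0],[0,0,-0.0015,0],[0,0,-0.0015,0],[0,0,-0.0015,0]]]' 0
python3 - <<'E'
from h import *
o=get_obs();print(o['tool_pos'],o['contact_force'])
for n in('side','scene'):
    m,im,d=snap(n,n+'5')
    if n=='side': c=im[80:330,300:540,::-1];cv2.imwrite('pics/side5z.png',cv2.resize(c,None,fx=2.4,fy=2.4))
    else: c=im[80:270,120:360,::-1];cv2.imwrite('pics/scene5z.png',cv2.resize(c,None,fx=2.6,fy=2.6))
E
```

```text
t: 11.47
tool_pos: [0.5966, 0.0233, 0.1012]
tool_rot: [1.237, 1.19, -1.236]
contact_force: [-6.7, 1.3, 15.0]
opening: -0.0001
t: 11.8
tool_pos: [0.5967, 0.0233, 0.101]
tool_rot: [1.237, 1.19, -1.236]
contact_force: [-11.0, 1.5, 21.2]
opening: 0.0002
[0.59668578 0.02332497 0.10096859] [-10.95240074   1.45336383  21.23494971]
```

View pics/side5z.png

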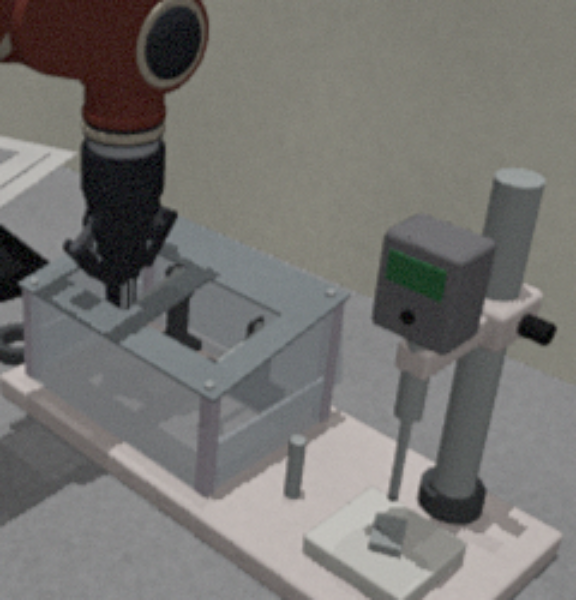

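View pics/scene5z.png

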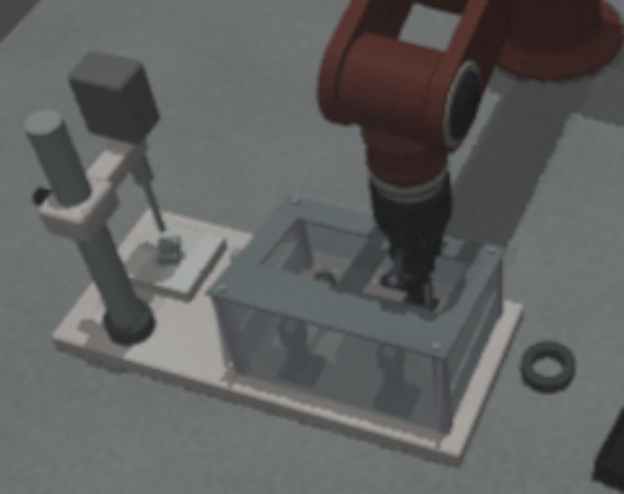

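The side view shows the spindle tip at (393,498), well above the part at (388,530). The part, pin and ring are unmoved. The paddle is against its stop at 21 N, so I'm handing in.

```bash
python3 -m crank '[[[0,0,0,0],[0,0,0,0]]]' 0
python3 -c "
from station import finish_job,get_obs
finish_job();o=get_obs();print(o['t'],o['tool_pos'],o['contact_force'])"
```

```text
t: 12.07
tool_pos: [0.5967, 0.0233, 0.101]
tool_rot: [1.237, 1.19, -1.236]
contact_force: [-10.3, 1.3, 20.7]
opening: 0.0002
the job is handed in; nothing more can be done
the job is handed in; nothing more can be done
```

Both levers were pressed fully down in the order asked, and I handed the job in at about 12 s with the fingers still holding the paddle lever down.

- **Ball-ended lever (right window):** I pressed it until it stalled at its stop, at 17 N. Afterwards the scene camera put the ball centre at 88 mm, its fully-down height. The side camera's fit gave 106 mm, but it had only 11 points and part of the ball was hidden, so I disregarded it.
- **Paddle-ended lever (left window):** I pressed it until it stalled at its stop, at a fingertip height of 101 mm. The final steady push was about 21 N down and 10 N sideways. The side view shows the spindle raised clear of the part.
- **Surroundings:** I saw no sign of contact with the guard or gauge stand in the pictures or force readings. The part, pin gauge and ring look unmoved. I didn't re-check the tray after pressing, but the arm stayed well clear of it.

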